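Stand the profile mirror by the bowl

TASK

The potter wants to see the bowl's profile. Unfold the kickstand on the back of the small mirror that is stored in the wooden rack, then take the mirror out of the rack and stand it on the table on its kickstand, leaning back on it, about 15 cm from the middle of the bowl with the glass facing the bowl. Leave the bowl and the cup where they are, and do not let the mirror fall over.

Things in the scene. Friction and masses are not known exactly. Their poses are not given: they have to be found in the camera images.
- mirror: Small mirror panel, 10 mm thick (x), 140 wide (y), 135 tall (z), 0.27 to 0.45 kg, at first upright in the rack, back to the robot. Origin: middle of its lower edge; z up the panel, +x out of the glass, kickstand on -x. Pinch its upper edge at the middle, across the 10 mm; the back is bare there for 70 mm of width, 60 mm down (unfolded knob: 35 mm down). On its leg it leans back about 0.3 rad.
- mirror_leg (a joint): Kickstand hinge, rad: 0 folded against the back, 0.63 fully unfolded (stop); may start slightly open. Dark wooden frame 90 mm wide; axis along the mirror's y at x = -12, z = 112 mm (mirror's frame); the foot, 106 mm below the axis, swings away from the back. Stiff (0.05 N m, 1 to 2 N at the knob): stays where left.
- leg_knob (a point): Grip point of the kickstand's pull knob, a round peg 14 mm thick that sticks out behind the leg. Folded, the peg is level, from x = -15 to -46 mm, and this point is at x = -34, y = 0, z = 66 mm (mirror's frame). Pinch it from above, fingers left and right. It swings back and up about the hinge axis as the leg opens. Axes: z up the leg, -x out along the peg.
- rack: Fixed wooden rack that stores the mirror: board 90 x 190 mm, 20 mm thick, the mirror standing on it; two end posts, 50 mm above the board, whose grooves hold the outer 12 mm of the mirror's sides with 1.5 mm play (lift 55 mm to clear). Origin: centre of the underside; same x and y axes as the mirror at the start.
- small_bowl: Beige pottery bowl, 124 mm across, 45 mm high, loose on the table. Origin: centre of its underside. It and the cup may change places.
- cup_bisque: Beige unglazed cup, 65 mm across, 67 mm high, loose on the table, a bystander. Origin: centre of its underside.
Things that resemble listed ones, but are neither listed nor needed, are in the scene too. Leave any orange look-alike of the small_bowl alone.

How it is judged:
By the outcome, as a careful person would: the job done as asked, in the order asked, and still so for the second after the job is handed in, with the robot touching nothing.
It also fails if it takes over 54 s, if anything falls off the work surface, if the arm or the gripper's body presses on something with over 40 N, if the wrist force passes 120 N, or if a joint passes its speed limit or range.

ROBOT

A 7-joint arm with a two-finger parallel gripper is mounted at the origin on a cart in front of the work surface, level with it; the furniture and walls round the work are solid. World frame = base frame: x ahead of the robot, y to its left, z up, the work surface at z = 0. Lengths are in m, angles in rad, forces in N, time in s.
With the tool pointing down it reaches from about 0.425 to 0.95 m from the base axis. Payload 16.7 kg.
Tool frame: the origin (TCP) lies on the centre line of the jaws, within the pads' length; the fingertips stand bot.tip_extent ahead of it and the grasp point (between the pads) lies 6 mm ahead of it (bot.tip_extent is the distance from the TCP to the fingertips, in m); z points along the fingers, y is the line along which they close (so a half turn about z gives the same grasp; the last joint's range is limited). The gripper opens to 94 mm and grips with 3 to 60 N. Pads are 16 mm wide; open, the fingers measure 119 mm over their backs; the gripper's body (75 mm by 177 mm) begins 78 mm behind the grasp point.
Start: joints at [-1.389, 0.426, 0.074, 1.606, -0.034, 1.111, -0.067], TCP at [0.22, 0.638, 0.23] pointing down, gripper open.
Joint ranges: [-2.85, 2.85], [-0.5, 2.14], [-1.23, 1.37], [0.21, 2.46], [-1.02, 4.16], [0.16, 2.05], [-2.73, 2.73]. Speed limits (rad/s): [1.89, 1.89, 2.39, 2.39, 3.01, 3.01, 3.01].

INTERFACE

Orientations are given as a 3x3 rotation matrix whose columns are the frame's x, y, z axes.
In Python, from cell import bot gives the robot as it stands.
- The arm moves only by the tool step_arm, never from a script. Its argument "moves" is a list of rows, each an object of numbers: "dx", "dy", "dz": the shift along the tool's x, y, z as a fraction of full scale; "rx", "ry", "rz": the turn, a rotation vector about the tool's x, y, z as a fraction of full scale; "gripper": the opening, from -1 (shut) to 1 (fully open), so that 0 is half open. A call has 1 to 10 rows; each row is the pose to reach, as a shift and turn from the pose commanded when the call began, along the tool's axes at that moment, turning the shorter way round; what a row does not reach only later rows make up. Full scale, the value 1, is 60 cm for a shift and 180 degrees for a turn. A row lasts 1/12 s, in which the tool goes at most 41.7 mm and 7.16 degrees, less where a joint would pass 70% of its speed; a pose out of reach is approached as far as the arm can. A call with a number of a shift or a turn outside -1 to 1 is refused whole. A call with a gripper value outside its range is refused whole. The fingers move at their own pace and stop on an object; "squeeze" is the grip in N (left out, the last holds). Time passes only in rows, so rows that repeat a pose let the fingers close. It gives the time, the measured TCP pose, the force, the opening and the grip force at its end, in the units of the state.
- bot.observe(): the state, without advancing time (a new reading comes with each control period).
- bot.capture(name): name is "side" or "top"; returns a dict with "image" (400x640x3 uint8, red, green, blue), "mtx" (3x3 intrinsics, pixels), "eye" and "orientation" of the camera in the world. Camera axes: x right, y down, z forward; pixel columns grow to the right and rows downward; lengths in m; the calibration is good to about 2 mm. A picture is of the moment at which its call begins. There is no depth.
- bot.sign_off(): hands the job in; it is judged then, once.
The state is a dict: "clock": time; "joints": joint angles; "qd": joint speeds; "tau": joint torques, N m; "tcp_pos": TCP position; "tcp_rot": TCP orientation; "ft_force": force on the tool from outside, world axes, zero at the start; "wrist_torque": the same for the moment, N m; "finger_gap": finger opening in m; "grip_force": force on a finger pad.
Only numpy, scipy, OpenCV 4.12 (cv2) and the standard library are available. Lean on these libraries where they do the work, as an engineer would, in place of code of your own. Each camera call takes 0.05 s, during which the arm holds its last target. There are 200 camera calls.

## Working session

There is one attempt and no reset: what is moved stays moved. The work goes in short steps, Python scripts to look and compute and a tool call to move; the robot and the scene stay as the last step left them, time stands still between calls to the robot, and variables do not carry over. Pictures are saved under pics/ and viewed, at most 10 in all, crops included, and the job is handed in when it is done.

Besides the shell and the picture viewer there is one more tool, called after "Call:" as name([rows], argument=value, ...), one row to a line, values as JSON. step_arm: Moves the arm, as the interface text tells. Its arguments: {"type":"object","properties":{"moves":{"type":"array","items":{"type":"object","properties":{"dx":{"type":"number","minimum":-1,"maximum":1},"dy":{"type":"number","minimum":-1,"maximum":1},"dz":{"type":"number","minimum":-1,"maximum":1},"rx":{"type":"number","minimum":-1,"maximum":1},"ry":{"type":"number","minimum":-1,"maximum":1},"rz":{"type":"number","minimum":-1,"maximum":1},"gripper":{"type":"number"}}}},"squeeze":{"type":"number"}},"required":["moves"]}

```bash
mkdir -p pics; ls; cat > h.py <<'E'
import numpy as np, cv2
from cell import bot
def snap(n,f):
    c=bot.capture(n); cv2.imwrite(f'pics/{f}.png',c['image'][:,:,::-1]); 
    np.savez(f'pics/{f}.npz',**{k:np.asarray(c[k]) for k in('mtx','eye','orientation')}); return c
def ray(c,u,v):
    d=np.asarray(c['orientation'])@np.linalg.inv(c['mtx'])@[u,v,1]; return np.asarray(c['eye']),d
def onz(c,u,v,z):
    e,d=ray(c,u,v); return e+d*(z-e[2])/d[2]
def proj(c,P):
    p=(np.atleast_2d(P)-c['eye'])@np.asarray(c['orientation']); q=p@np.asarray(c['mtx']).T; return q[:,:2]/q[:,2:]
E
python3 - <<'E'
from h import *
for n in('side','top'):
    c=snap(n,n+'0'); print(n,c['eye'],c['orientation'],c['mtx'])
s=bot.observe(); print(s['tcp_pos'],s['tcp_rot'],s['clock'],bot.tip_extent,s['finger_gap'])
a=cv2.imread('pics/side0.png');b=cv2.imread('pics/top0.png')
E
```

```text
pics
side [ 0.09325883 -0.68373964  0.58407831] [[ 0.85455526 -0.25327996  0.45341434]
 [-0.51935073 -0.42208615  0.7430465 ]
 [ 0.00318113 -0.87045537 -0.49223707]] [[391.11683186   0.         326.20001119]
 [  0.         391.11683186 196.61252356]
 [  0.           0.           1.        ]]
top [0.41312427 0.00367627 1.52387598] [[ 0.01590252 -0.99742643  0.06991156]
 [-0.9997045  -0.01457522  0.0194547 ]
 [-0.01838566 -0.07020028 -0.99736347]] [[502.12183104   0.         316.28533846]
 [  0.         502.12183104 198.5387015 ]
 [  0.           0.           1.        ]]
[0.21979017 0.63782323 0.22983395] [[-9.45448266e-01  3.25772146e-01 -2.92054377e-04]
 [ 3.25772264e-01  9.45447597e-01 -1.12807152e-03]
 [-9.13721694e-05 -1.16167647e-03 -9.99999321e-01]] 0.1 0.025 0.09398926897046717
```

View pics/side0.png

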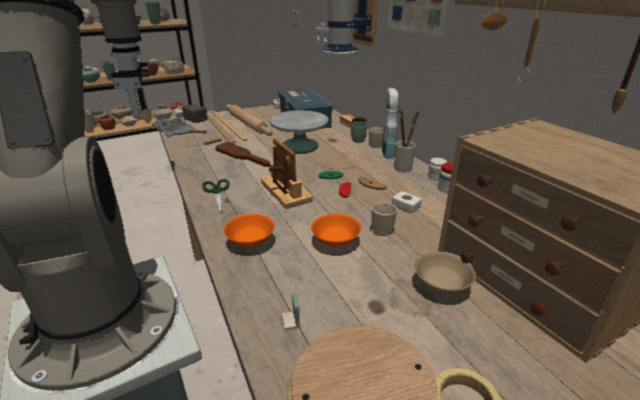

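View pics/top0.png

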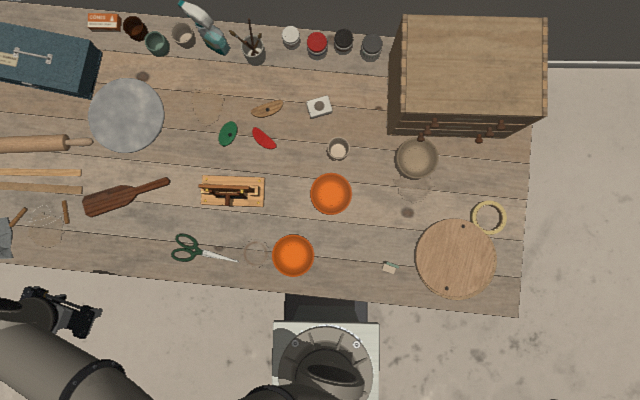

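The side view shows the rack with the mirror at about (286,175), and the top view shows it at (231,191). There are three bowl candidates in the top view: orange at (331,193), orange at (293,255) and beige at (416,158). The beige one fits small_bowl because the orange ones are look-alikes. The beige cup is at (338,149); the vessels at (183,35) and (157,43) stand at the back. I'll enlarge these to confirm.

```bash
python3 - <<'E'
from h import *
a=cv2.imread('pics/side0.png');b=cv2.imread('pics/top0.png')
f=lambda i,x,y,w,h,W,H:cv2.resize(i[y:y+h,x:x+w],(W,H),interpolation=cv2.INTER_CUBIC)
o=np.zeros((600,800,3),np.uint8)
o[:300,:400]=f(a,245,125,80,60,400,300)*1
o[:300,:400]=f(a,250,130,80,80,400,300) if 0 else f(a,246,132,100,75,400,300)
o[:300,400:]=f(b,191,161,80,60,400,300)
o[300:,:400]=f(b,310,120,160,120,400,300)
o[300:,400:]=f(a,340,190,160,120,400,300)
cv2.imwrite('pics/crop0.png',o)
E
```

```text
(no output)
```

View pics/crop0.png

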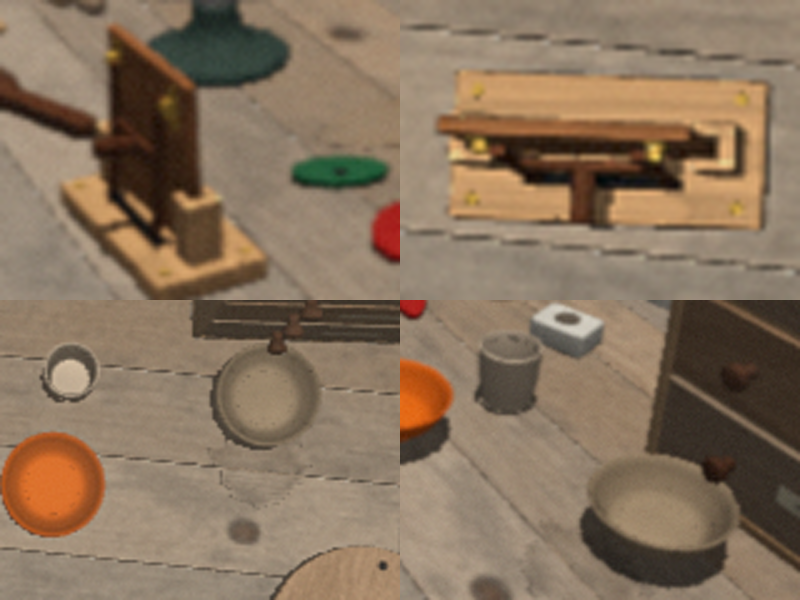

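The crop confirms it: beige bowl rim at top (416.8,158), beige cup at (338.8,148.8), and the rack with mirror, brass hinges, dark leg and knob peg.

```bash
cat >> h.py <<'E'
def load(f): return dict(np.load(f'pics/{f}.npz'))
def Rz(a): return np.array([[np.cos(a),-np.sin(a),0],[np.sin(a),np.cos(a),0],[0,0,1.]])
E
python3 - <<'E'
from h import *
from scipy.optimize import least_squares
t=load('top0');s=load('side0')
B=lambda x,y,z:[x,y,z]
T=[([.045,.095,.02],(202.4,175)),([.045,-.095,.02],(265,177.6)),([-.045,-.095,.02],(263.4,207)),([-.045,.095,.02],(201,204))]
S=[([-.045,-.095,.02],(285.5,201)),([.045,-.095,.02],(313,196)),([-.045,.095,.02],(261,178))]
# mirror bottom at z .02; mirror back top corners
f=lambda p,L,c:(proj(c,np.array([l[0] for l in L])@Rz(p[2]).T+[p[0],p[1],0])-[l[1] for l in L])
rT=least_squares(lambda p:f(p,T,t).ravel(),[.5,.25,0]);print('top',rT.x,f(rT.x,T,t))
r=least_squares(lambda p:np.r_[f(p,T,t).ravel(),f(p,S,s).ravel()],[.5,.25,0]);print('both',r.x,f(r.x,S,s).round(1))
print('side resid w/ top',f(rT.x,S,s).round(1))
p=rT.x
for q in([-.005,.07,.155],[.005,.07,.155],[-.005,-.07,.155],[.005,-.07,.155],[-.034,0,.086],[-.046,0,.086]):
    w=Rz(p[2])@q+[p[0],p[1],0]; a=proj(t,w)[0];b=proj(s,w)[0]
    print(q,w.round(4),'topcrop',((a-[191,161])*5+[400,0]).round(),'sidecrop',((b-[246,132])*4).round())
for n,u,v,z in(('bowl',416.8,158,.045),('cup',338.8,148.8,.067),('orange1',331.2,193.6,.045),('orange2',293,255,.045),('board c',455.5,258,.015),('board edge',416,255,.015),('plank chest corner',388,135,.0)): print(n,onz(t,u,v,z).round(4))
for n,u,v,z in(('bowl side',443,271,.045),): print(n,onz(s,u,v,z).round(4))
E
```

```text
top [ 0.53805703  0.28481081 -0.02922304] [[ 0.10298235 -0.30194561]
 [ 0.08602426 -0.21384564]
 [ 0.12350215  0.14466071]
 [-0.31335077  0.36517438]]
both [ 0.53906844  0.2856118  -0.02773505] [[-0.3  2.9]
 [ 0.2  0.2]
 [-0.5 -0.4]]
side resid w/ top [[-0.6  3.1]
 [ 0.   0.4]
 [-0.7 -0.3]]
[-0.005, 0.07, 0.155] [0.5351 0.3549 0.155 ] topcrop [437. 132.] sidecrop [105.  25.]
[0.005, 0.07, 0.155] [0.5451 0.3546 0.155 ] topcrop [438. 114.] sidecrop [117.  22.]
[-0.005, -0.07, 0.155] [0.531 0.215 0.155] topcrop [691. 143.] sidecrop [184.  89.]
[0.005, -0.07, 0.155] [0.541  0.2147 0.155 ] topcrop [692. 125.] sidecrop [197.  86.]
[-0.034, 0, 0.086] [0.5041 0.2858 0.086 ] topcrop [585. 198.] sidecrop [112. 150.]
[-0.046, 0, 0.086] [0.4921 0.2862 0.086 ] topcrop [584. 219.] sidecrop [ 96. 154.]
bowl [ 0.6414 -0.263   0.045 ]
cup [ 0.6621 -0.0315  0.067 ]
orange1 [ 0.5321 -0.0113  0.045 ]
orange2 [0.3498 0.0982 0.045 ]
board c [ 0.3477 -0.3836  0.015 ]
board edge [ 0.3547 -0.2666  0.015 ]
plank chest corner [ 0.7182 -0.1831  0.    ]
bowl side [ 0.6353 -0.2671  0.045 ]
```

```bash
cat >> h.py <<'E'
from scipy.spatial.transform import Rotation as Ro
P0=np.array([.5385,.285,.02]); YAW=-.029
def M2W(q,p=P0,R=None): return (Rz(YAW) if R is None else R)@np.asarray(q)+p
def go(pos,R,s=None):
    s=s or bot.observe(); T=np.array(s['tcp_rot']); 
    d=T.T@(np.asarray(pos)-s['tcp_pos'])/.6; r=Ro.from_matrix(T.T@R).as_rotvec()/np.pi
    print('d',d.round(4),'r',r.round(4))
def Rt(yaxis_yaw,):  # tool down, y axis at yaw
    y=np.array([np.cos(yaxis_yaw),np.sin(yaxis_yaw),0]); z=np.array([0,0,-1.]); return np.c_[np.cross(y,z),y,z]
E
python3 - <<'E'
from h import *
R=Rt(np.pi/2+YAW)
g=M2W([-.036,0,.069]);print(g)
go(g+[0,0,.006+.105],R); go(g+[0,0,.006],R)
E
```

```text
[0.50251514 0.28604385 0.089     ]
d [-0.6365 -0.4008  0.0502] r [-0.0004 -0.     -0.0964]
d [-0.6365 -0.4005  0.2252] r [-0.0004 -0.     -0.0964]
```

Call:
step_arm([
  {"dx":-0.6365,"dy":-0.4008,"dz":0.04,"rz":-0.0964,"gripper":0.1},
  {"dx":-0.6365,"dy":-0.4008,"dz":0.04,"rz":-0.0964,"gripper":0.1},
  {"dx":-0.6365,"dy":-0.4008,"dz":0.04,"rz":-0.0964,"gripper":0.1},
  {"dx":-0.6365,"dy":-0.4008,"dz":0.04,"rz":-0.0964,"gripper":0.1},
  {"dx":-0.6365,"dy":-0.4008,"dz":0.04,"rz":-0.0964,"gripper":0.1},
  {"dx":-0.6365,"dy":-0.4008,"dz":0.04,"rz":-0.0964,"gripper":0.1},
  {"dx":-0.6365,"dy":-0.4008,"dz":0.04,"rz":-0.0964,"gripper":0.1},
  {"dx":-0.6365,"dy":-0.4008,"dz":0.04,"rz":-0.0964,"gripper":0.1},
  {"dx":-0.6365,"dy":-0.4008,"dz":0.04,"rz":-0.0964,"gripper":0.1},
  {"dx":-0.6365,"dy":-0.4008,"dz":0.04,"rz":-0.0964,"gripper":0.1},
])

```text
schema error: expected keys dx, dy, dz, rx, ry, rz, gripper
```

Call:
step_arm([
  {"dz":0,"gripper":0.1},
  {"dz":0,"gripper":0.1},
  {"dz":0,"gripper":0.1},
])

```text
schema error: expected keys dx, dy, dz, rx, ry, rz, gripper
```

```bash
python3 - <<'E'
from h import *
R=Rt(np.pi/2+YAW)
g=M2W([-.036,0,.069]);s=bot.observe();print(s['tcp_pos'],s['clock'],s['finger_gap'],s['joints'])
go(g+[0,0,.006],R)
E
```

```text
[0.21979017 0.63782323 0.22983395] 0.1 0.09398926897046717 [-1.38851134  0.42668201  0.07388364  1.60655256 -0.03410471  1.11078363
 -0.06708159]
d [-0.6365 -0.4005  0.2252] r [-0.0004 -0.     -0.0964]
```

All keys are needed in each row.

Call:
step_arm([
  {"dx":-0.6365,"dy":-0.4008,"dz":0.04,"rx":0,"ry":0,"rz":-0.0964,"gripper":0.1},
  {"dx":-0.6365,"dy":-0.4008,"dz":0.04,"rx":0,"ry":0,"rz":-0.0964,"gripper":0.1},
  {"dx":-0.6365,"dy":-0.4008,"dz":0.04,"rx":0,"ry":0,"rz":-0.0964,"gripper":0.1},
  {"dx":-0.6365,"dy":-0.4008,"dz":0.04,"rx":0,"ry":0,"rz":-0.0964,"gripper":0.1},
  {"dx":-0.6365,"dy":-0.4008,"dz":0.04,"rx":0,"ry":0,"rz":-0.0964,"gripper":0.1},
  {"dx":-0.6365,"dy":-0.4008,"dz":0.04,"rx":0,"ry":0,"rz":-0.0964,"gripper":0.1},
  {"dx":-0.6365,"dy":-0.4008,"dz":0.04,"rx":0,"ry":0,"rz":-0.0964,"gripper":0.1},
  {"dx":-0.6365,"dy":-0.4008,"dz":0.04,"rx":0,"ry":0,"rz":-0.0964,"gripper":0.1},
  {"dx":-0.6365,"dy":-0.4008,"dz":0.04,"rx":0,"ry":0,"rz":-0.0964,"gripper":0.1},
  {"dx":-0.6365,"dy":-0.4008,"dz":0.04,"rx":0,"ry":0,"rz":-0.0964,"gripper":0.1},
])

```text
clock: 0.93
tcp_pos: [0.4813, 0.3119, 0.2082]
tcp_rot: [[-1.0, 0.029, -0.0], [0.029, 1.0, -0.0], [0.0, -0.0, -1.0]]
ft_force: [0.2, -0.3, 0.1]
finger_gap: 0.0517
grip_force: 0.0
```

Call:
step_arm([
  {"dx":0,"dy":0,"dz":0,"rx":0,"ry":0,"rz":0,"gripper":0.1},
  {"dx":0,"dy":0,"dz":0,"rx":0,"ry":0,"rz":0,"gripper":0.1},
])

```text
clock: 1.1
tcp_pos: [0.482, 0.3112, 0.2081]
tcp_rot: [[-0.999, 0.034, -0.0], [0.034, 0.999, -0.001], [0.0, -0.001, -1.0]]
ft_force: [-0.0, 0.9, -0.2]
finger_gap: 0.0516
grip_force: 0.0
```

```bash
python3 - <<'E'
from h import *
R=Rt(np.pi/2+YAW)
g=M2W([-.036,0,.069]);s=bot.observe();print(s['tcp_pos'],s['clock'],s['joints'].round(2))
go(g+[0,0,.006],R)
c=snap('side','side1');c2=snap('top','top1')
a=cv2.resize(cv2.imread('pics/side1.png')[70:220,200:350],(400,400),interpolation=cv2.INTER_CUBIC)
b=cv2.resize(cv2.imread('pics/top1.png')[130:250,160:280],(400,400),interpolation=cv2.INTER_CUBIC)
cv2.imwrite('pics/c1.png',np.hstack([a,b]))
E
```

```text
[0.48195351 0.31124826 0.208083  ] 1.1 [-0.82  0.28  0.17  1.87 -0.06  0.99  0.9 ]
d [-0.0357 -0.0407  0.1885] r [-0.0003 -0.     -0.0015]
```

View pics/c1.png

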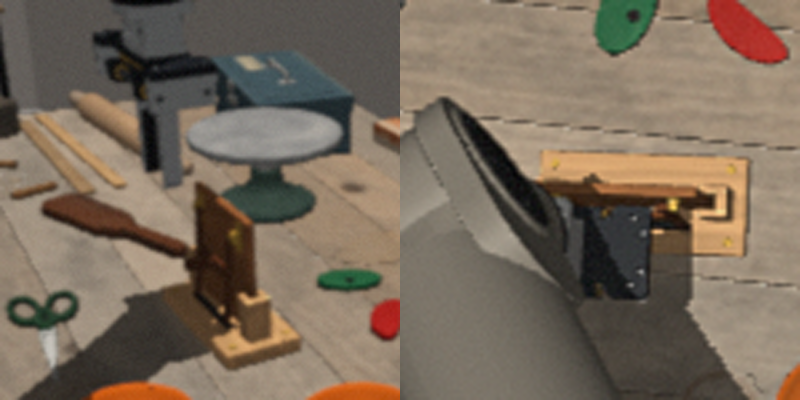

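The view shows the gripper hovering about 30 mm left of and in front of the knob; the mirror stands undisturbed in the rack. I'll shift and then descend.

Call:
step_arm([
  {"dx":-0.0357,"dy":-0.0407,"dz":0.0,"rx":0,"ry":0,"rz":-0.0015,"gripper":0.0},
  {"dx":-0.0357,"dy":-0.0407,"dz":0.0,"rx":0,"ry":0,"rz":-0.0015,"gripper":0.0},
  {"dx":-0.0357,"dy":-0.0407,"dz":0.05,"rx":0,"ry":0,"rz":-0.0015,"gripper":0.0},
  {"dx":-0.0357,"dy":-0.0407,"dz":0.1,"rx":0,"ry":0,"rz":-0.0015,"gripper":0.0},
  {"dx":-0.0357,"dy":-0.0407,"dz":0.14,"rx":0,"ry":0,"rz":-0.0015,"gripper":0.0},
  {"dx":-0.0357,"dy":-0.0407,"dz":0.17,"rx":0,"ry":0,"rz":-0.0015,"gripper":0.0},
  {"dx":-0.0357,"dy":-0.0407,"dz":0.1885,"rx":0,"ry":0,"rz":-0.0015,"gripper":0.0},
  {"dx":-0.0357,"dy":-0.0407,"dz":0.1885,"rx":0,"ry":0,"rz":-0.0015,"gripper":0.0},
])

```text
clock: 1.87
tcp_pos: [0.4995, 0.2893, 0.0931]
tcp_rot: [[-1.0, 0.022, -0.003], [0.022, 1.0, -0.002], [0.003, -0.002, -1.0]]
ft_force: [-0.1, -0.2, -0.1]
finger_gap: 0.0468
grip_force: 0.0
```

Call:
step_arm([
  {"dx":0,"dy":0,"dz":0,"rx":0,"ry":0,"rz":0,"gripper":-1},
  {"dx":0,"dy":0,"dz":0,"rx":0,"ry":0,"rz":0,"gripper":-1},
  {"dx":0,"dy":0,"dz":0,"rx":0,"ry":0,"rz":0,"gripper":-1},
  {"dx":0,"dy":0,"dz":0,"rx":0,"ry":0,"rz":0,"gripper":-1},
  {"dx":0,"dy":0,"dz":0,"rx":0,"ry":0,"rz":0,"gripper":-1},
  {"dx":0,"dy":0,"dz":0,"rx":0,"ry":0,"rz":0,"gripper":-1},
], squeeze=8)

```text
clock: 2.37
tcp_pos: [0.5014, 0.289, 0.0958]
tcp_rot: [[-1.0, 0.024, 0.001], [0.024, 1.0, 0.001], [-0.001, 0.001, -1.0]]
ft_force: [1.0, -0.7, 1.6]
finger_gap: 0.0135
grip_force: 8.0
```

Call:
step_arm([
  {"dx":0.0055,"dy":0,"dz":-0.003,"rx":0,"ry":0,"rz":0,"gripper":-1},
  {"dx":0.011,"dy":0,"dz":-0.0068,"rx":0,"ry":0,"rz":0,"gripper":-1},
  {"dx":0.016,"dy":0,"dz":-0.011,"rx":0,"ry":0,"rz":0,"gripper":-1},
  {"dx":0.0208,"dy":0,"dz":-0.0153,"rx":0,"ry":0,"rz":0,"gripper":-1},
  {"dx":0.025,"dy":0,"dz":-0.02,"rx":0,"ry":0,"rz":0,"gripper":-1},
  {"dx":0.0293,"dy":0,"dz":-0.025,"rx":0,"ry":0,"rz":0,"gripper":-1},
  {"dx":0.0335,"dy":0,"dz":-0.0315,"rx":0,"ry":0,"rz":0,"gripper":-1},
  {"dx":0.0375,"dy":0,"dz":-0.0383,"rx":0,"ry":0,"rz":0,"gripper":-1},
  {"dx":0.04,"dy":0,"dz":-0.0438,"rx":0,"ry":0,"rz":0,"gripper":-1},
  {"dx":0.04,"dy":0,"dz":-0.0438,"rx":0,"ry":0,"rz":0,"gripper":-1},
])

```text
clock: 3.2
tcp_pos: [0.4777, 0.2894, 0.1225]
tcp_rot: [[-1.0, 0.024, 0.001], [0.024, 1.0, 0.001], [-0.001, 0.001, -1.0]]
ft_force: [2.0, 0.6, -2.9]
finger_gap: 0.0134
grip_force: 8.0
```

```bash
python3 - <<'E'
from h import *
s=bot.observe();print(s['tcp_pos'],s['clock'],s['ft_force'],s['finger_gap'],s['joints'].round(2))
c=snap('side','side2')
a=cv2.resize(cv2.imread('pics/side2.png')[110:220,230:340],(600,600),interpolation=cv2.INTER_CUBIC)
cv2.imwrite('pics/c2.png',a)
E
```

```text
[0.47772053 0.28944267 0.12246855] 3.2 [ 2.01791217  0.60234478 -2.87078498] 0.013434954781700724 [-0.79  0.36  0.16  1.98 -0.08  0.81  0.96]
```

View pics/c2.png

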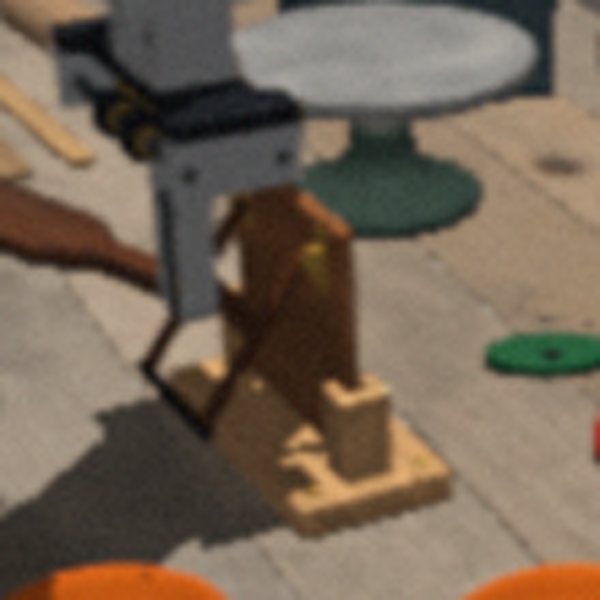

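The leg has swung out, with the foot bar at crop (145,370)–(205,435) and well clear of the back. I'll nudge it once against the stop, then release.

Call:
step_arm([
  {"dx":0.002,"dy":0,"dz":-0.005,"rx":0,"ry":0,"rz":0,"gripper":-1},
  {"dx":0.002,"dy":0,"dz":-0.005,"rx":0,"ry":0,"rz":0,"gripper":-1},
])

```text
clock: 3.42
tcp_pos: [0.4765, 0.2894, 0.125]
tcp_rot: [[-1.0, 0.025, 0.001], [0.025, 1.0, 0.0], [-0.001, 0.0, -1.0]]
ft_force: [3.8, 0.3, -3.3]
finger_gap: 0.0133
grip_force: 8.0
```

Call:
step_arm([
  {"dx":0,"dy":0,"dz":0,"rx":0,"ry":0,"rz":0,"gripper":0.0},
  {"dx":0,"dy":0,"dz":0,"rx":0,"ry":0,"rz":0,"gripper":0.0},
  {"dx":0,"dy":0,"dz":0,"rx":0,"ry":0,"rz":0,"gripper":0.0},
  {"dx":0,"dy":0,"dz":-0.02,"rx":0,"ry":0,"rz":0,"gripper":0.0},
  {"dx":0,"dy":0,"dz":-0.06,"rx":0,"ry":0,"rz":0,"gripper":0.0},
  {"dx":0,"dy":0,"dz":-0.12,"rx":0,"ry":0,"rz":0,"gripper":0.0},
  {"dx":0,"dy":0,"dz":-0.17,"rx":0,"ry":0,"rz":0,"gripper":0.0},
  {"dx":0,"dy":0,"dz":-0.17,"rx":0,"ry":0,"rz":0,"gripper":0.0},
])

```text
clock: 4.08
tcp_pos: [0.478, 0.2907, 0.2331]
tcp_rot: [[-1.0, 0.025, 0.006], [0.025, 1.0, 0.005], [-0.006, 0.005, -1.0]]
ft_force: [0.6, -0.1, -0.7]
finger_gap: 0.0468
grip_force: 0.0
```

```bash
python3 - <<'E'
from h import *
s=bot.observe();print(s['tcp_pos'],s['clock'],s['finger_gap'])
g=M2W([0,.001,.121])
for y in(YAW,YAW+np.pi):
  go(g+[0,0,.006+.06],Rt(y)); go(g+[0,0,.006],Rt(y))
E
```

```text
[0.47802881 0.29069741 0.23310831] 4.0833 0.04679125087936283
d [-0.1007 -0.0056  0.0441] r [2.700e-03 1.000e-04 5.014e-01]
d [-0.1002 -0.0061  0.1441] r [2.700e-03 1.000e-04 5.014e-01]
d [-0.1007 -0.0056  0.0441] r [-1.000e-04  2.700e-03 -4.986e-01]
d [-0.1002 -0.0061  0.1441] r [-1.000e-04  2.700e-03 -4.986e-01]
```

Call:
step_arm([
  {"dx":-0.1005,"dy":-0.0056,"dz":0,"rx":0.0027,"ry":0,"rz":0.25,"gripper":-0.15},
  {"dx":-0.1005,"dy":-0.0056,"dz":0,"rx":0.0027,"ry":0,"rz":0.5014,"gripper":-0.15},
  {"dx":-0.1005,"dy":-0.0056,"dz":0,"rx":0.0027,"ry":0,"rz":0.5014,"gripper":-0.15},
  {"dx":-0.1005,"dy":-0.0056,"dz":0,"rx":0.0027,"ry":0,"rz":0.5014,"gripper":-0.15},
  {"dx":-0.1005,"dy":-0.0056,"dz":0,"rx":0.0027,"ry":0,"rz":0.5014,"gripper":-0.15},
  {"dx":-0.1005,"dy":-0.0056,"dz":0,"rx":0.0027,"ry":0,"rz":0.5014,"gripper":-0.15},
  {"dx":-0.1005,"dy":-0.0056,"dz":0,"rx":0.0027,"ry":0,"rz":0.5014,"gripper":-0.15},
  {"dx":-0.1005,"dy":-0.0056,"dz":0,"rx":0.0027,"ry":0,"rz":0.5014,"gripper":-0.15},
  {"dx":-0.1005,"dy":-0.0056,"dz":0,"rx":0.0027,"ry":0,"rz":0.5014,"gripper":-0.15},
  {"dx":-0.1005,"dy":-0.0056,"dz":0,"rx":0.0027,"ry":0,"rz":0.5014,"gripper":-0.15},
])

```text
clock: 4.92
tcp_pos: [0.5361, 0.2846, 0.2274]
tcp_rot: [[-0.286, 0.958, -0.004], [0.958, 0.286, -0.005], [-0.003, -0.005, -1.0]]
ft_force: [-0.4, 0.2, -0.0]
finger_gap: 0.0399
grip_force: 0.0
```

```bash
python3 - <<'E'
from h import *
s=bot.observe();print(s['tcp_pos'],s['clock'],s['finger_gap'],s['joints'].round(2))
g=M2W([0,.001,.121])
go([*g[:2],s['tcp_pos'][2]],Rt(YAW))
E
```

```text
[0.53608773 0.28464233 0.22736237] 4.9167 0.03990193315776204 [-0.94  0.34  0.43  1.78 -0.16  1.06 -0.16]
d [ 0.001   0.0045 -0.    ] r [-0.0015  0.0013  0.1017]
```

Call:
step_arm([
  {"dx":0.001,"dy":0.0045,"dz":0,"rx":-0.0015,"ry":0.0013,"rz":0.1017,"gripper":-0.15},
  {"dx":0.001,"dy":0.0045,"dz":0,"rx":-0.0015,"ry":0.0013,"rz":0.1017,"gripper":-0.15},
  {"dx":0.001,"dy":0.0045,"dz":0,"rx":-0.0015,"ry":0.0013,"rz":0.1017,"gripper":-0.15},
  {"dx":0.001,"dy":0.0045,"dz":0,"rx":-0.0015,"ry":0.0013,"rz":0.1017,"gripper":-0.15},
  {"dx":0.001,"dy":0.0045,"dz":0,"rx":-0.0015,"ry":0.0013,"rz":0.1017,"gripper":-0.15},
  {"dx":0.001,"dy":0.0045,"dz":0,"rx":-0.0015,"ry":0.0013,"rz":0.1017,"gripper":-0.15},
])

```text
clock: 5.42
tcp_pos: [0.5386, 0.2861, 0.2269]
tcp_rot: [[0.02, 1.0, 0.0], [1.0, -0.02, -0.0], [-0.0, 0.0, -1.0]]
ft_force: [0.1, 0.7, 0.0]
finger_gap: 0.04
grip_force: 0.0
```

```bash
python3 - <<'E'
from h import *
s=bot.observe();print(s['tcp_pos'],s['clock'],s['finger_gap'],s['joints'].round(2))
g=M2W([0,.001,.121])
go(g+[0,0,.006],Rt(YAW))
c=snap('side','side3')
a=cv2.resize(cv2.imread('pics/side3.png')[100:220,220:340],(600,600),interpolation=cv2.INTER_CUBIC)
cv2.imwrite('pics/c3.png',a)
E
```

```text
[0.53856915 0.28606809 0.22692219] 5.4167 0.04002339821950686 [-0.98  0.35  0.5   1.78 -0.19  1.05 -0.44]
d [-1.000e-04 -1.000e-04  1.332e-01] r [0.0001 0.0001 0.0029]
```

View pics/c3.png

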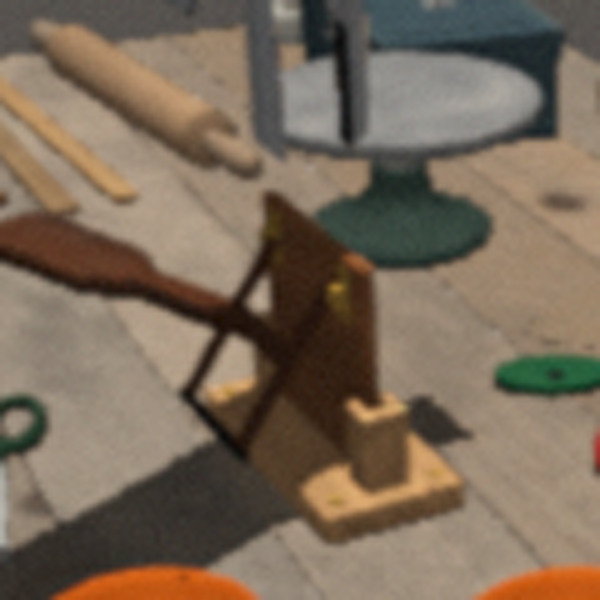

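The leg stays open with the foot at crop (188,393)–(243,458), and the open fingers straddle the mirror's upper edge from above. I'll descend and pinch.

Call:
step_arm([
  {"dx":0,"dy":0,"dz":0.05,"rx":0,"ry":0,"rz":0.0029,"gripper":-0.15},
  {"dx":0,"dy":0,"dz":0.08,"rx":0,"ry":0,"rz":0.0029,"gripper":-0.15},
  {"dx":0,"dy":0,"dz":0.1,"rx":0,"ry":0,"rz":0.0029,"gripper":-0.15},
  {"dx":0,"dy":0,"dz":0.115,"rx":0,"ry":0,"rz":0.0029,"gripper":-0.15},
  {"dx":0,"dy":0,"dz":0.1332,"rx":0,"ry":0,"rz":0.0029,"gripper":-0.15},
  {"dx":0,"dy":0,"dz":0.1332,"rx":0,"ry":0,"rz":0.0029,"gripper":-0.15},
])

```text
clock: 5.97
tcp_pos: [0.5381, 0.2856, 0.1451]
tcp_rot: [[0.032, 0.999, -0.001], [0.999, -0.032, -0.002], [-0.002, -0.001, -1.0]]
ft_force: [-0.0, -0.7, -1.7]
finger_gap: 0.0402
grip_force: 0.0
```

Call:
step_arm([
  {"dx":0,"dy":0,"dz":0,"rx":0,"ry":0,"rz":0,"gripper":-1},
  {"dx":0,"dy":0,"dz":0,"rx":0,"ry":0,"rz":0,"gripper":-1},
  {"dx":0,"dy":0,"dz":0,"rx":0,"ry":0,"rz":0,"gripper":-1},
  {"dx":0,"dy":0,"dz":0,"rx":0,"ry":0,"rz":0,"gripper":-1},
  {"dx":0,"dy":0,"dz":0,"rx":0,"ry":0,"rz":0,"gripper":-1},
  {"dx":0,"dy":0,"dz":0,"rx":0,"ry":0,"rz":0,"gripper":-1},
], squeeze=30)

```text
clock: 6.47
tcp_pos: [0.5388, 0.2861, 0.1471]
tcp_rot: [[0.032, 0.999, 0.001], [0.999, -0.032, -0.0], [-0.0, 0.001, -1.0]]
ft_force: [-1.2, 0.1, 5.3]
finger_gap: 0.0096
grip_force: 30.0
```

```bash
python3 - <<'E'
from h import *
s=load('side3')
for a in(.5,.55,.6,.63): print(a,proj(s,[M2W([-.012-.106*np.sin(a),y,.112-.106*np.cos(a)]) for y in(.045,-.045)]).round(1).tolist())
print('obs (257.6,178.6),(268.6,191.6)')
o=bot.observe();print(o['tcp_pos'],o['ft_force'],o['finger_gap'],o['clock'])
E
```

```text
0.5 [[260.4, 179.8], [271.9, 192.2]]
0.55 [[259.0, 179.4], [270.4, 191.8]]
0.6 [[257.5, 178.9], [268.8, 191.3]]
0.63 [[256.6, 178.5], [268.0, 190.9]]
obs (257.6,178.6),(268.6,191.6)
[0.53879753 0.28608482 0.14706245] [-1.24298887  0.11819084  5.31831513] 0.00956101742269309 6.4667
```

Call:
step_arm([
  {"dx":0,"dy":0,"dz":-0.015,"rx":0,"ry":0,"rz":0,"gripper":-1},
  {"dx":0,"dy":0,"dz":-0.035,"rx":0,"ry":0,"rz":0,"gripper":-1},
  {"dx":0,"dy":0,"dz":-0.06,"rx":0,"ry":0,"rz":0,"gripper":-1},
  {"dx":0,"dy":0,"dz":-0.09,"rx":0,"ry":0,"rz":0,"gripper":-1},
  {"dx":0,"dy":0,"dz":-0.12,"rx":0,"ry":0,"rz":0,"gripper":-1},
  {"dx":0,"dy":0,"dz":-0.15,"rx":0,"ry":0,"rz":0,"gripper":-1},
  {"dx":0,"dy":0,"dz":-0.17,"rx":0,"ry":0,"rz":0,"gripper":-1},
  {"dx":0,"dy":0,"dz":-0.17,"rx":0,"ry":0,"rz":0,"gripper":-1},
])

```text
clock: 7.13
tcp_pos: [0.5395, 0.2863, 0.2517]
tcp_rot: [[0.032, 0.999, 0.003], [0.999, -0.032, 0.002], [0.002, 0.003, -1.0]]
ft_force: [-0.1, 0.4, -3.6]
finger_gap: 0.0098
grip_force: 30.0
```

```bash
cat >> h.py <<'E'
BOWL=np.array([.639,-.2645]); PSI=-.5; LEAN=.3
def place(h,lean=LEAN,gz=.121,d=.15):
    # mirror frame: x=out of glass; lean back about y
    Rm=Rz(PSI)@Ro.from_rotvec([0,-lean,0]).as_matrix()
    o=np.r_[BOWL-d*np.array([np.cos(PSI),np.sin(PSI)]),.005*np.sin(lean)+h]
    # tool: y=+mx, z=-mz, x=y cross z = mx x (-mz) = my
    R=np.c_[Rm[:,1],Rm[:,0],-Rm[:,2]]
    return o+Rm@[0,.001,gz+.006],R
E
python3 - <<'E'
from h import *
o=bot.observe();print(o['tcp_pos'],o['ft_force'],o['finger_gap'],o['clock'],o['joints'].round(2))
for l in(0,.3):
  p,R=place(.1,l); print(p,np.hypot(*p[:2]));go(p,R)
E
```

```text
[0.53951072 0.28633499 0.25166076] [-0.05485265  0.35270576 -3.64180998] 0.009827791943484179 7.1333 [-0.99  0.33  0.51  1.76 -0.18  1.1  -0.46]
[ 0.50784204 -0.19170859  0.227     ] 0.5428219975834327
d [-0.7981 -0.0271  0.0394] r [ 0.0007 -0.0009  0.1489]
[ 0.47490543 -0.17371523  0.22280534] 0.5056798910403202
d [-0.7699 -0.083   0.0463] r [-0.093  -0.0232  0.1476]
```

Call:
step_arm([
  {"dx":-0.02,"dy":0,"dz":0,"rx":0,"ry":0,"rz":0.0,"gripper":-1},
  {"dx":-0.06,"dy":0,"dz":0,"rx":0,"ry":0,"rz":0.01,"gripper":-1},
  {"dx":-0.11,"dy":0,"dz":0,"rx":0,"ry":0,"rz":0.02,"gripper":-1},
  {"dx":-0.16,"dy":-0.005,"dz":0,"rx":0,"ry":0,"rz":0.03,"gripper":-1},
  {"dx":-0.21,"dy":-0.008,"dz":0,"rx":0,"ry":0,"rz":0.04,"gripper":-1},
  {"dx":-0.26,"dy":-0.01,"dz":0,"rx":0,"ry":0,"rz":0.05,"gripper":-1},
  {"dx":-0.31,"dy":-0.012,"dz":0,"rx":0,"ry":0,"rz":0.06,"gripper":-1},
  {"dx":-0.36,"dy":-0.015,"dz":0,"rx":0,"ry":0,"rz":0.07,"gripper":-1},
  {"dx":-0.41,"dy":-0.018,"dz":0,"rx":0,"ry":0,"rz":0.08,"gripper":-1},
  {"dx":-0.45,"dy":-0.02,"dz":0,"rx":0,"ry":0,"rz":0.09,"gripper":-1},
])

```text
clock: 7.97
tcp_pos: [0.5165, 0.0135, 0.2478]
tcp_rot: [[0.313, 0.95, -0.001], [0.95, -0.313, -0.001], [-0.001, -0.001, -1.0]]
ft_force: [0.2, -0.6, -3.4]
finger_gap: 0.0101
grip_force: 30.0
```

```bash
python3 - <<'E'
from h import *
o=bot.observe();print(o['tcp_pos'],o['ft_force'],o['finger_gap'],o['clock'],o['joints'].round(2))
for l in(0,.3):
  p,R=place(.1,l); go(p,R)
E
```

```text
[0.51651331 0.01346668 0.2478187 ] [ 0.23513628 -0.63158321 -3.44922493] 0.010091314938824167 7.9667 [-0.76  0.17  0.69  1.97 -0.12  1.05 -0.33]
d [-0.3293  0.0933  0.035 ] r [-0.0003  0.0004  0.0579]
d [-0.318   0.0317  0.0421] r [-0.0955 -0.0083  0.0575]
```

Call:
step_arm([
  {"dx":-0.04,"dy":0.005,"dz":0,"rx":-0.005,"ry":0,"rz":0.008,"gripper":-1},
  {"dx":-0.085,"dy":0.01,"dz":0,"rx":-0.01,"ry":0,"rz":0.016,"gripper":-1},
  {"dx":-0.13,"dy":0.015,"dz":0,"rx":-0.02,"ry":-0.001,"rz":0.024,"gripper":-1},
  {"dx":-0.175,"dy":0.02,"dz":0,"rx":-0.03,"ry":-0.002,"rz":0.032,"gripper":-1},
  {"dx":-0.22,"dy":0.025,"dz":0,"rx":-0.045,"ry":-0.004,"rz":0.04,"gripper":-1},
  {"dx":-0.26,"dy":0.028,"dz":0,"rx":-0.06,"ry":-0.006,"rz":0.048,"gripper":-1},
  {"dx":-0.295,"dy":0.03,"dz":0.01,"rx":-0.075,"ry":-0.008,"rz":0.055,"gripper":-1},
  {"dx":-0.318,"dy":0.032,"dz":0.02,"rx":-0.0955,"ry":-0.0083,"rz":0.0575,"gripper":-1},
  {"dx":-0.318,"dy":0.032,"dz":0.02,"rx":-0.0955,"ry":-0.0083,"rz":0.0575,"gripper":-1},
])

```text
clock: 8.72
tcp_pos: [0.4734, -0.1732, 0.2347]
tcp_rot: [[0.479, 0.838, 0.262], [0.878, -0.458, -0.141], [0.002, 0.298, -0.955]]
ft_force: [-2.2, -0.8, -4.7]
finger_gap: 0.0099
grip_force: 30.0
```

```bash
python3 - <<'E'
from h import *
o=bot.observe();print(o['tcp_pos'],o['ft_force'],o['finger_gap'],o['clock'],o['joints'].round(2))
for h in(.1,.02,.0):
  p,R=place(h); go(p,R)
for n in('side','top'): snap(n,n+'4')
a=cv2.resize(cv2.imread('pics/side4.png')[120:330,270:510],(400,350),interpolation=cv2.INTER_CUBIC)
b=cv2.resize(cv2.imread('pics/top4.png')[110:285,280:480],(400,350),interpolation=cv2.INTER_CUBIC)
cv2.imwrite('pics/c4.png',np.hstack([a,b]))
E
```

```text
[ 0.47340785 -0.17322946  0.23471172] [-2.15986422 -0.84005974 -4.70217712] 0.009884914801282325 8.7167 [-0.65 -0.08  0.79  2.22  0.25  0.71 -0.52]
d [ 0.0004 -0.0034  0.0197] r [ 0.0007 -0.0006 -0.0002]
d [ 0.0002 -0.0431  0.147 ] r [ 0.0007 -0.0006 -0.0002]
d [ 1.000e-04 -5.300e-02  1.788e-01] r [ 0.0007 -0.0006 -0.0002]
```

View pics/c4.png

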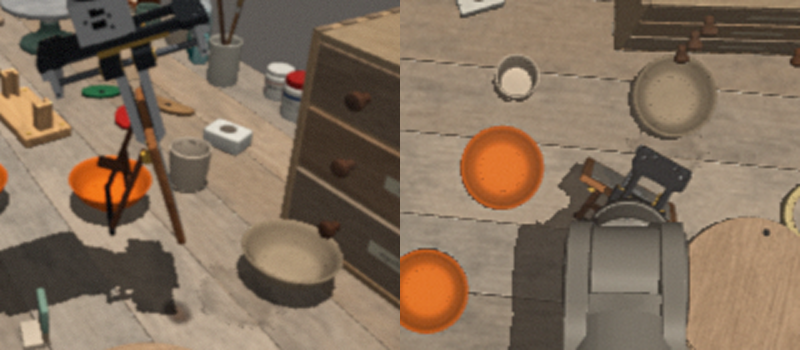

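The picture shows the mirror held leaning back with leg open, glass toward the beige bowl, and free table beneath it. I'll lower it.

Call:
step_arm([
  {"dx":0.0003,"dy":-0.006,"dz":0.03,"rx":0.0007,"ry":-0.0006,"rz":0,"gripper":-1},
  {"dx":0.0003,"dy":-0.015,"dz":0.06,"rx":0.0007,"ry":-0.0006,"rz":0,"gripper":-1},
  {"dx":0.0002,"dy":-0.025,"dz":0.09,"rx":0.0007,"ry":-0.0006,"rz":0,"gripper":-1},
  {"dx":0.0002,"dy":-0.034,"dz":0.12,"rx":0.0007,"ry":-0.0006,"rz":0,"gripper":-1},
  {"dx":0.0002,"dy":-0.0431,"dz":0.147,"rx":0.0007,"ry":-0.0006,"rz":0,"gripper":-1},
  {"dx":0.0002,"dy":-0.0481,"dz":0.163,"rx":0.0007,"ry":-0.0006,"rz":0,"gripper":-1},
  {"dx":0.0002,"dy":-0.0481,"dz":0.163,"rx":0.0007,"ry":-0.0006,"rz":0,"gripper":-1},
  {"dx":0.0002,"dy":-0.0481,"dz":0.163,"rx":0.0007,"ry":-0.0006,"rz":0,"gripper":-1},
])

```text
clock: 9.48
tcp_pos: [0.4785, -0.1715, 0.1347]
tcp_rot: [[0.477, 0.841, 0.257], [0.879, -0.455, -0.142], [-0.002, 0.294, -0.956]]
ft_force: [0.2, -0.2, -3.1]
finger_gap: 0.0096
grip_force: 30.0
```

```bash
python3 - <<'E'
from h import *
o=bot.observe();print(o['tcp_pos'],o['ft_force'],o['wrist_torque'],o['finger_gap'],o['clock'],o['joints'].round(2))
for h in(.0,-.003):
  p,R=place(h); go(p,R)
for n in('side',): snap(n,n+'5')
a=cv2.resize(cv2.imread('pics/side5.png')[170:310,300:480],(720,560),interpolation=cv2.INTER_CUBIC)
cv2.imwrite('pics/c5.png',a)
E
```

```text
[ 0.47854824 -0.17150695  0.13470512] [ 0.19411556 -0.22537774 -3.1033076 ] [ 0.13987044  0.57444821 -0.03991761] 0.009606332061714075 9.4833 [-0.55  0.18  0.78  2.31 -0.09  0.42 -0.21]
d [-0.0061 -0.0092  0.0179] r [-0.0007  0.0004  0.0011]
d [-0.0061 -0.0107  0.0227] r [-0.0007  0.0004  0.0011]
```

View pics/c5.png

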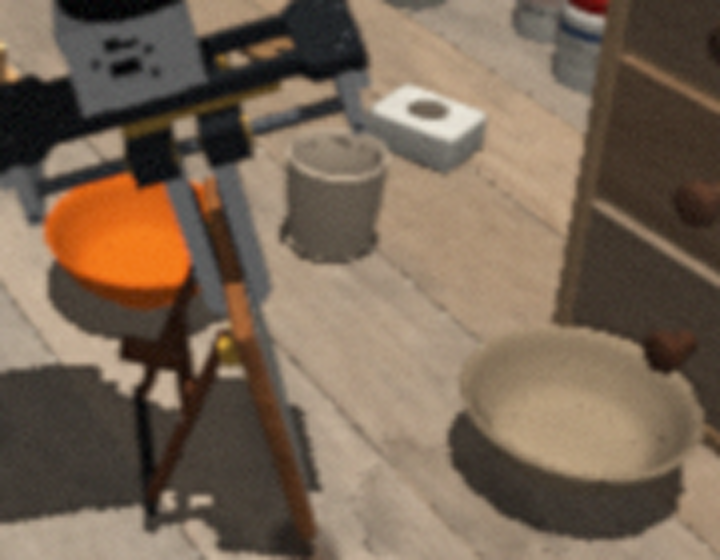

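The mirror and foot hover about 1 cm above the table, and the bowl and cup are untouched. I'll set it down slowly.

Call:
step_arm([
  {"dx":-0.005,"dy":-0.004,"dz":0.004,"rx":0,"ry":0,"rz":0.001,"gripper":-1},
  {"dx":-0.006,"dy":-0.006,"dz":0.009,"rx":0,"ry":0,"rz":0.001,"gripper":-1},
  {"dx":-0.006,"dy":-0.0078,"dz":0.0135,"rx":0,"ry":0,"rz":0.001,"gripper":-1},
  {"dx":-0.006,"dy":-0.0078,"dz":0.0135,"rx":0,"ry":0,"rz":0.001,"gripper":-1},
])

```text
clock: 9.87
tcp_pos: [0.4748, -0.1734, 0.1255]
tcp_rot: [[0.48, 0.839, 0.258], [0.878, -0.458, -0.141], [0.0, 0.294, -0.956]]
ft_force: [-0.5, 0.1, -3.4]
finger_gap: 0.0099
grip_force: 30.0
```

Call:
step_arm([
  {"dx":0,"dy":-0.0004,"dz":0.0015,"rx":0,"ry":0,"rz":0,"gripper":-1},
  {"dx":0,"dy":-0.0008,"dz":0.003,"rx":0,"ry":0,"rz":0,"gripper":-1},
  {"dx":0,"dy":-0.0008,"dz":0.003,"rx":0,"ry":0,"rz":0,"gripper":-1},
])

```text
clock: 10.12
tcp_pos: [0.475, -0.1736, 0.1238]
tcp_rot: [[0.48, 0.839, 0.258], [0.878, -0.458, -0.141], [-0.0, 0.294, -0.956]]
ft_force: [0.0, 0.4, -4.4]
finger_gap: 0.01
grip_force: 30.0
```

Call:
step_arm([
  {"dx":0,"dy":-0.0004,"dz":0.0015,"rx":0,"ry":0,"rz":0,"gripper":-1},
  {"dx":0,"dy":-0.0008,"dz":0.003,"rx":0,"ry":0,"rz":0,"gripper":-1},
  {"dx":0,"dy":-0.0008,"dz":0.003,"rx":0,"ry":0,"rz":0,"gripper":-1},
])

```text
clock: 10.37
tcp_pos: [0.4756, -0.1738, 0.1226]
tcp_rot: [[0.48, 0.838, 0.259], [0.877, -0.459, -0.141], [0.001, 0.295, -0.955]]
ft_force: [-9.8, 4.3, 23.2]
finger_gap: 0.01
grip_force: 30.0
```

Contact made, so I'll ease off slightly and release.

Call:
step_arm([
  {"dx":0,"dy":0.0003,"dz":-0.0012,"rx":0,"ry":0,"rz":0,"gripper":-1},
  {"dx":0,"dy":0.0003,"dz":-0.0012,"rx":0,"ry":0,"rz":0,"gripper":-1},
  {"dx":0,"dy":0.0003,"dz":-0.0012,"rx":0,"ry":0,"rz":0,"gripper":-1},
], squeeze=15)

```text
clock: 10.62
tcp_pos: [0.4751, -0.1736, 0.1228]
tcp_rot: [[0.48, 0.839, 0.259], [0.877, -0.458, -0.141], [0.0, 0.295, -0.956]]
ft_force: [-0.2, -0.0, -1.3]
finger_gap: 0.0097
grip_force: 15.0
```

```bash
python3 - <<'E'
from h import *
o=bot.observe();print(o['tcp_pos'],o['ft_force'],o['wrist_torque'],o['clock'])
snap('side','side6')
a=cv2.resize(cv2.imread('pics/side6.png')[190:310,310:460],(750,600),interpolation=cv2.INTER_CUBIC)
cv2.imwrite('pics/c6.png',a)
E
```

```text
[ 0.47510892 -0.17362968  0.12275859] [-0.19168396 -0.02807471 -1.25054395] [ 0.07542934  0.4298876  -0.01325343] 10.6167
```

View pics/c6.png

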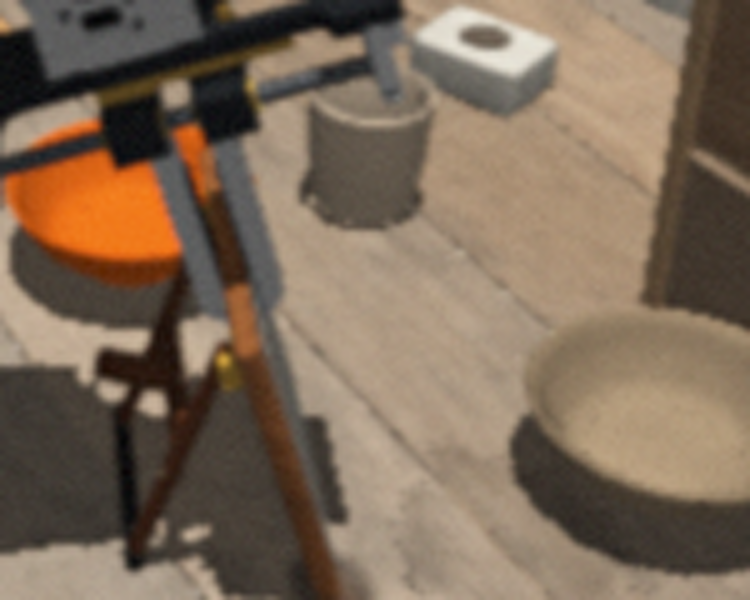

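The mirror rests on its edge and foot (foot at crop (133,560)), and the wrist carries little load. I'll release and retreat along the tool axis.

Call:
step_arm([
  {"dx":0,"dy":0,"dz":0,"rx":0,"ry":0,"rz":0,"gripper":-0.7},
  {"dx":0,"dy":0,"dz":0,"rx":0,"ry":0,"rz":0,"gripper":-0.5},
  {"dx":0,"dy":0,"dz":0,"rx":0,"ry":0,"rz":0,"gripper":-0.35},
  {"dx":0,"dy":0,"dz":0,"rx":0,"ry":0,"rz":0,"gripper":-0.35},
  {"dx":0,"dy":0,"dz":-0.015,"rx":0,"ry":0,"rz":0,"gripper":-0.35},
  {"dx":0,"dy":0,"dz":-0.035,"rx":0,"ry":0,"rz":0,"gripper":-0.35},
  {"dx":0,"dy":0,"dz":-0.07,"rx":0,"ry":0,"rz":0,"gripper":-0.35},
  {"dx":0,"dy":0,"dz":-0.12,"rx":0,"ry":0,"rz":0,"gripper":-0.35},
  {"dx":0,"dy":0,"dz":-0.17,"rx":0,"ry":0,"rz":0,"gripper":-0.35},
  {"dx":0,"dy":0,"dz":-0.17,"rx":0,"ry":0,"rz":0,"gripper":-0.35},
])

```text
clock: 11.5
tcp_pos: [0.4499, -0.1593, 0.2252]
tcp_rot: [[0.48, 0.836, 0.267], [0.877, -0.461, -0.137], [0.008, 0.3, -0.954]]
ft_force: [0.8, 0.2, 0.5]
finger_gap: 0.0305
grip_force: 0.0
```

```bash
python3 - <<'E'
from h import *
from scipy.optimize import least_squares
o=bot.observe();print(o['tcp_pos'],o['ft_force'],o['clock'])
for n in('side','top'): snap(n,n+'7')
a=cv2.resize(cv2.imread('pics/side7.png')[170:310,300:480],(720,560),interpolation=cv2.INTER_CUBIC)
cv2.imwrite('pics/c7.png',a)
p,R=place(0);Rm=np.c_[R[:,1],R[:,0],-R[:,2]];og=p-Rm@[0,.001,.127];s=load('side7')
for q in([.005,-.07,0],[.005,-.07,.135],[-.005,-.07,.135],[.005,.07,.135],[-.0744,-.045,.026]):print(q,((proj(s,og+Rm@q)[0]-[300,170])*4).round())
E
```

```text
[ 0.44989329 -0.15930558  0.22517982] [0.78666936 0.15187399 0.4855481 ] 11.5
[0.005, -0.07, 0] [316. 565.]
[0.005, -0.07, 0.135] [249. 362.]
[-0.005, -0.07, 0.135] [227. 368.]
[0.005, 0.07, 0.135] [215. 196.]
[-0.0744, -0.045, 0.026] [145. 531.]
```

View pics/c7.png

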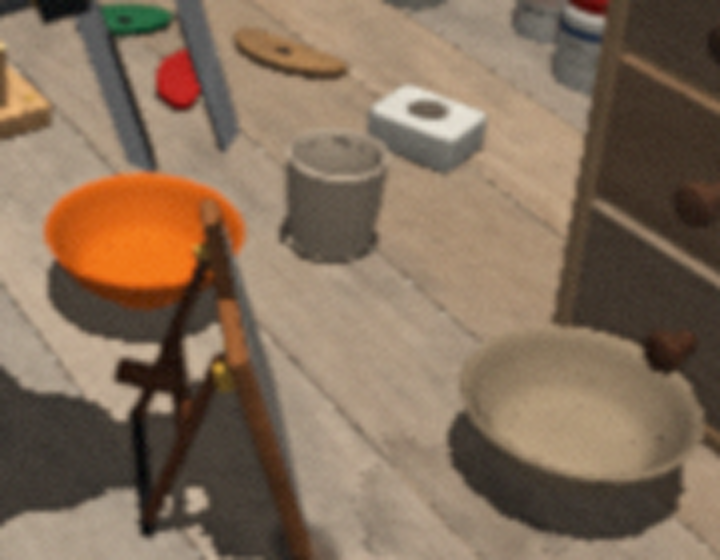

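The mirror stands alone on its kickstand, leaning back toward the robot. Its near lower corner is at crop ~(308,560) against a predicted (316,565), so it is within a few mm of target, and the bowl and cup have not moved. I'll retreat a little, check it is stable, and hand in.

Call:
step_arm([
  {"dx":0,"dy":0,"dz":-0.04,"rx":0,"ry":0,"rz":0,"gripper":-0.35},
  {"dx":0,"dy":0,"dz":-0.06,"rx":0,"ry":0,"rz":0,"gripper":-0.35},
  {"dx":0,"dy":0,"dz":-0.06,"rx":0,"ry":0,"rz":0,"gripper":-0.35},
  {"dx":0,"dy":0,"dz":-0.06,"rx":0,"ry":0,"rz":0,"gripper":-0.35},
  {"dx":0,"dy":0,"dz":-0.06,"rx":0,"ry":0,"rz":0,"gripper":-0.35},
  {"dx":0,"dy":0,"dz":-0.06,"rx":0,"ry":0,"rz":0,"gripper":-0.35},
])

```text
clock: 12.1
tcp_pos: [0.439, -0.1543, 0.2533]
tcp_rot: [[0.48, 0.839, 0.256], [0.877, -0.458, -0.142], [-0.002, 0.293, -0.956]]
ft_force: [-0.1, -0.2, -0.1]
finger_gap: 0.0305
grip_force: 0.0
```

```bash
python3 - <<'E'
from h import *
c=snap('side','side8'); a=cv2.imread('pics/side7.png').astype(int);b=cv2.imread('pics/side8.png').astype(int);z=cv2.imread('pics/side0.png').astype(int)
d=lambda i,j,y0,y1,x0,x1: abs(i-j)[y0:y1,x0:x1].mean().round(2)
print('mirror still',d(a,b,215,310,325,385),'bowl',d(z,b,245,305,410,478),'cup',d(z,b,203,235,370,398),bot.observe()['clock'])
if d(a,b,215,310,325,385)<6: print(bot.sign_off())
E
```

```text
mirror still 2.81 bowl 10.53 cup 10.8 12.15
the job is handed in; nothing more can be done
None
```

I handed the job in at 12.1 s: the mirror stands on its unfolded kickstand, leaning back, glass toward the beige bowl and about 15 cm from its middle. It held still after release. The robot never touched the bowl or cup and they look unmoved by eye, but their image patches differ from the first picture (about 10 grey levels on average, against 3 at the mirror between the last two); I put that down to shadows and did not check it.

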